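# Ready the bench balance: shut the cover, switch on, tare the dish

## Robot

A 6-joint arm with a two-finger parallel gripper is mounted at the origin on a cart in front of the work surface, level with it; the furniture and walls round the work are solid. World frame = base frame: x ahead of the robot, y to its left, z up, the work surface at z = 0. Lengths are in mm, angles in rad, forces in N, time in s.
With the tool pointing down it reaches from about 275 to 750 mm from the base axis. Payload 10.2 kg.
Tool frame: the origin (TCP) lies on the front face of the gripper's body, between the roots of the fingers; the fingertips stand 73 mm ahead of it and the grasp point (between the pads) lies 54 mm ahead of it; z points along the fingers, y is the line along which they close (so a half turn about z gives the same grasp; the last joint's range is limited). The gripper opens to 85 mm and grips with 20 to 120 N. Pads are 22 mm wide; open, the fingers measure 114 mm over their backs; the gripper's body (76 mm by 85 mm) begins 54 mm behind the grasp point. The pads swing forward as they close: fully open they stand 13 mm farther back than shut.
Start: joints at [0.973, 0.313, 1.498, -0, 1.331, -0.223], TCP at [192.209, 488.557, 303.894] pointing down, gripper open.
Joint ranges: [-2.94, 2.94], [-0.97, 2.17], [0.19, 2.56], [-1.23, 4.37], [0.02, 3.11], [-2.88, 2.88]. Speed limits (rad/s): [2.39, 2.39, 3.01, 3.14, 3.14, 3.14].

## Interface

Orientations are given as a unit quaternion [w, x, y, z].
In Python, from rig import * gives the robot as it stands.
- The arm moves only by the tool step_arm, never from a script. Its argument "plan" is a list of rows, each an object with "offset": the shift along the tool's x, y, z in cm, a list of three; "rot": the turn, a rotation vector about the tool's x, y, z in degrees, a list of three; "gripper": the finger opening in cm, from 0 to 8.54. In form: [{"offset": [x, y, z], "rot": [wx, wy, wz], "gripper": gripper}, ...]. A call has 1 to 12 rows; each row is the pose to reach, as a shift and turn from the pose commanded when the call began, along the tool's axes at that moment; what a row does not reach only later rows make up. A row lasts 1/10 s, in which the tool goes at most 50 mm and 8.59 degrees, less where a joint would pass 70% of its speed; a pose out of reach is approached as far as the arm can. A call with a gripper value outside its range is refused whole. The fingers move at their own pace and stop on an object; "squeeze" is the grip in N (left out, the last holds). Time passes only in rows, so rows that repeat a pose let the fingers close. It gives the time, the measured TCP pose, the force, the opening and the grip force at its end, in the units of the state.
- sense(): the state, without advancing time (a new reading comes with each control period).
- capture(name): name is "scene" or "top"; returns a dict with "color" (420x560x3 uint8, red, green, blue), "depth" (420x560 float32, mm along the optical axis (not along the pixel's ray), 0 where there is no reading), "vertical_fov" (degrees; the focal length in pixels is half the picture's height over the tangent of half this angle, whatever the lens; pixels are square), "cx", "cy" (the principal point, pixels), "rvec" (rotation vector, rad) and "tvec" (3), from world to camera coordinates, as OpenCV has them. Camera axes: x right, y down, z forward; pixel columns grow to the right and rows downward; lengths in mm; the calibration is good to about 2 mm. A picture is of the moment at which its call begins.
- finish_job(): hands the job in; it is judged then, once.
The state is a dict: "time_s": time; "joints": joint angles; "dq": joint speeds; "tau": joint torques, N m; "eef_pos": TCP position; "ee_rot": TCP orientation; "force": force on the tool from outside, world axes, zero at the start; "wrist_torque": the same for the moment, N m; "grip_width": opening from 0.0 (shut) to 1.0 (fully open); "grip_force": force on a finger pad.
Only numpy, scipy, OpenCV 4.12 (cv2) and the standard library are available. Lean on these libraries where they do the work, as an engineer would, in place of code of your own. Each camera call takes 0.05 s, during which the arm holds its last target. There are 200 camera calls.

## Task

Get the jeweller's balance ready for weighing beads in the small brass dish that is already on its pan. With light touches of the fingertips, first swing the clear draught cover fully shut, then press the raised near end of the red power rocker down flush so that it is on, and last press the green tare key right down and let it come back up. The balance is levelled where it stands, so neither shift nor lift it, the dish or the things beside it, and do not press the grey unit key.

Things in the scene. Friction and masses are not known exactly. Their poses are not given: they have to be found in the camera images.
- scale: white jeweller's balance, loose on rubber feet, 1.3 kg, 166 (x) x 160 (y) mm. Origin: centre of its underside; -x is its front (towards the robot at yaw 0), +y its left. Casing top at z = 48 mm. In a row at x = -58 mm: green key y = +51, grey key y = 0, red rocker y = -51. Behind them a display strip (z to 59 mm), then the clear draught shield round the pan, the cover hinged on its rear rim: x -11 to 77, y -56 to 56, z to 93.
- cover (a joint): angle of the clear draught cover, rad: 0 fully shut (level on a soft seal that gives 1 mm per 2.5 N, its top 102 mm above the worktop), grows as the front edge rises, to 1.3; starts 0.6 to 1.0. A 91 x 116 x 6 mm clear plate, grey frame, blue finger tab at mid front, The stiff hinge holds any angle; 1 to 3 N down on its upper face shuts it.
- cover_edge (a point): middle of the cover's front edge, on the upper face; moves with the cover. The blue tab, 34 mm wide, stands 10 mm beyond it.
- cover_hinge (a point): fixed point on the balance over the middle of the cover's hinge line, level with the shut cover's upper face (balance frame: x = 77, y = 0, z = 102 mm). The upper face runs from here to cover_edge (about 91 mm), to 2 mm.
- power (a joint): angle of the red power rocker, rad: 0 is off (near end stands up about 5 mm, far half level), 0.26 is on (near half level, 4.5 mm above the casing's top). It stays where it is left; about 2 N on the near end turns it. Rocker 37 mm long in the balance's x, 23 mm wide; it pivots on its middle.
- power_end (a point): upper face of the rocker's near (front, -x) half, 15.5 mm from the pivot, 3 mm from its end: the place to press straight down. Moves with the rocker, down 4 mm from off to on.
- tare (a joint): travel of the green tare key, m: 0 up, 0.004 fully down. A spring returns it; fully down takes about 2.7 N.
- tare_top (a point): centre of the green tare key's top, 56 mm above the worktop when up. Key 24 (x) x 28 (y) mm, white dot.
- unit (a joint): travel of the grey unit key between the two, m: 0 up, 0.004 fully down. Not to be pressed.
- unit_top (a point): centre of the grey unit key's top, same size and height as the tare key, black dot.
- dish: loose brass weighing dish, 54 mm across, 15 mm high, 30 g, on the round steel pan inside the draught shield. Origin: centre of its underside, 56 mm above the worktop.
- bead_jar: bystander: glass jar of coloured beads with cork lid, 46 mm across, 64 mm high, left of the balance. Origin: centre of its underside.
- spool: bystander: spool of red thread, 38 mm across, 45 mm high, standing left of the balance near its front. Origin: centre of its underside.
- silver_cuff: bystander: open silver cuff, 44 x 54 x 12 mm, right of the balance. Origin: centre of its underside.
Mind the look-alikes: they are no part of the job. There is more than one size of the dish; the job needs the largest.

How it is judged:
By the outcome, as a careful person would: the job done as asked, in the order asked, and still so for the second after the job is handed in, with the robot touching nothing.
It also fails if it takes over 51 s, if anything falls off the work surface, if the arm or the gripper's body presses on something with over 40 N, if the wrist force passes 120 N, or if a joint passes its speed limit or range.

## Working session

There is one attempt and no reset: what is moved stays moved. The work goes in short steps, Python scripts to look and compute and a tool call to move; the robot and the scene stay as the last step left them, time stands still between calls to the robot, and variables do not carry over. Pictures are saved under pics/ and viewed, at most 10 in all, crops included, and the job is handed in when it is done.

Besides the shell and the picture viewer there is one more tool, called as a command line: name --argument value ..., lists and objects as JSON in quotes. step_arm: Moves the arm, as the interface text tells. Its arguments: {"type":"object","properties":{"plan":{"type":"array"},"squeeze":{"type":"number"}},"required":["plan"]}

```bash
mkdir -p pics
cat > h.py <<'E'
from rig import *
import numpy as np, cv2
def cam(n):
    c=capture(n); R=cv2.Rodrigues(np.array(c['rvec'],float))[0]; t=np.array(c['tvec'],float).ravel()
    f=c['color'].shape[0]/2/np.tan(np.radians(c['vertical_fov'])/2)
    v,u=np.mgrid[:420,:560]; d=c['depth']
    P=np.dstack([(u-c['cx'])/f*d,(v-c['cy'])/f*d,d])
    W=(P-t)@R
    W[d==0]=np.nan
    return c,W,R,t,f
def ray(c,R,t,f,u,v,z):
    d=R.T@np.array([(u-c['cx'])/f,(v-c['cy'])/f,1]); o=-R.T@t
    return o+d*(z-o[2])/d[2]
def proj(c,R,t,f,p):
    q=R@np.array(p,float)+t; return f*q[0]/q[2]+c['cx'],f*q[1]/q[2]+c['cy']
E
python3 - <<'E'
from h import *
for n in('scene','top'):
    c,W,R,t,f=cam(n); cv2.imwrite(f'pics/{n}0.png',c['color'][:,:,::-1]); print(n,f,-R.T@t)
    np.savez(f'{n}.npz',W=W,col=c['color'])
print(sense())
E
```

```text
scene 489.4591710103221 [ 149.02996188 -549.4090343   636.36622658]
top 439.7817967818301 [465.67392795  -1.91978069 925.53128678]
{'time_s': 0.1, 'joints': array([ 9.72609775e-01,  3.13408737e-01,  1.49831472e+00, -2.89462417e-05,
        1.33100507e+00, -2.23370188e-01]), 'dq': array([ 2.22336275e-04, -8.55524800e-04, -3.16231955e-03,  2.04440207e-04,
       -3.26879030e-04, -9.90712049e-05]), 'tau': array([ 5.20868227e-03, -4.12893355e+01, -2.60142052e+01, -3.91095045e-05,
        2.95239377e-03,  1.37261242e-07]), 'eef_pos': array([192.12773105, 488.43773312, 303.40220386]), 'ee_rot': array([-2.13901954e-04,  1.86309672e-01,  9.82490908e-01, -5.26302093e-04]), 'force': array([ 0.69993194, -0.06183029,  0.48213793]), 'wrist_torque': array([-0.01068428,  0.00153503,  0.02218241]), 'grip_force': 0.0, 'grip_width': 1.0008986116543879}
```

View pics/scene0.png

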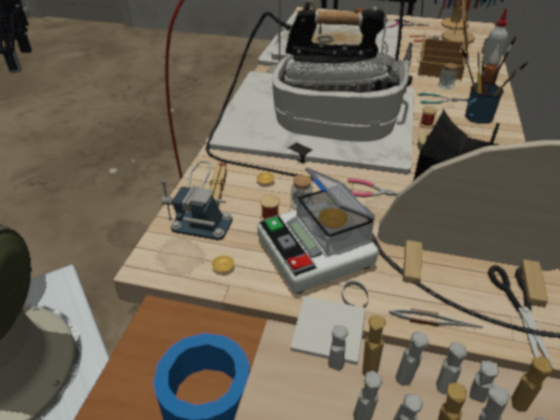

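View pics/top0.png

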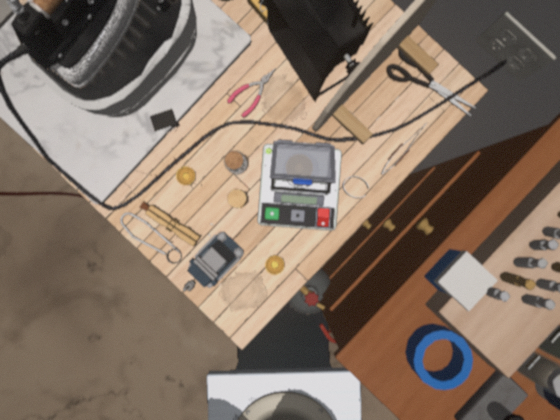

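Scene: the balance is at about (315,235), with the open cover and its blue tab at (318,185). Top: green key (272,214), grey (298,215), red rocker (324,216), blue tab (302,182). Dish candidates are the brass dish on the pan at top (300,165) and the brass items on the table at top (187,176) and (276,264). The one on the pan is the right one, and it isn't to be touched.

Run:
```python
from h import *
c,W,R,t,f=cam('top'); im=c['color']; hsv=cv2.cvtColor(im,cv2.COLOR_RGB2HSV).astype(int)
H,S,V=hsv[...,0],hsv[...,1],hsv[...,2]
box=np.zeros(H.shape,bool); box[135:235,250:350]=1
ms={'green':(H>45)&(H<85)&(S>120),'red':((H<6)|(H>174))&(S>140),'blue':(H>105)&(H<130)&(S>110)}
for k,m in ms.items():
    m=(m&box).astype(np.uint8); n,l,st,ce=cv2.connectedComponentsWithStats(m)
    i=1+np.argmax(st[1:,4]); u,v=ce[i]; w=W[l==i]
    print(k,st[i],ce[i].round(1),'med',np.nanmedian(w,0).round(1),'z',np.nanpercentile(w[:,2],[5,50,95]).round(1),'ray56',ray(c,R,t,f,u,v,56).round(1))
# white casing
m=((S<45)&(V>150)&box).astype(np.uint8)
mm=box&(W[...,2]>42)&(W[...,2]<170); pts=W[mm]
cas=W[box&(abs(W[...,2]-48)<4)]
r=cv2.minAreaRect(cas[:,:2].astype(np.float32)); print('casing',r,len(cas))
# cover plane samples
for v in range(140,195,5): print(v,[ '%d,%d,%d'%tuple(W[v,u]) if W[v,u,0]==W[v,u,0] else '-' for u in (275,285,302,320,332)])
a=cv2.resize(im[130:240,240:360,::-1],None,fx=5,fy=5,interpolation=cv2.INTER_CUBIC)
cv2.imwrite('pics/c1.png',a)
c,W,R,t,f=cam('scene')
im=c['color'];cv2.imwrite('pics/c2.png',cv2.resize(im[160:300,240:400,::-1],None,fx=4,fy=4,interpolation=cv2.INTER_CUBIC))
```

```text
green [265 208  14  11  93] [271.7 213.3] med [479.4  13.9  56.5] z [54.3 56.5 58.6] ray56 [479.2  14.2  56. ]
red [317 209  12  18 164] [322.8 216.3] med [471.3 -87.2  53.9] z [51.2 53.9 57.8] ray56 [470.8 -86.6  56. ]
blue [293 179  19   6  88] [302.  181.2] med [532.6 -41.9 158.8] z [155.2 158.8 161.9] ray56 [541.3 -47.3  56. ]
casing ((529.8900756835938, -41.88420104980469), (157.325439453125, 161.98348999023438), 84.46897888183594) 2468
140 ['634,4,0', '615,-14,102', '633,-52,0', '632,-90,0', '630,-114,8']
145 ['605,4,107', '605,-14,106', '604,-46,106', '603,-80,107', '604,-103,101']
150 ['594,4,117', '594,-14,113', '594,-45,110', '594,-79,108', '593,-102,107']
155 ['584,4,126', '584,-13,123', '584,-45,119', '583,-78,116', '582,-100,118']
160 ['574,4,129', '574,-13,126', '573,-44,128', '573,-77,125', '572,-99,125']
165 ['564,4,136', '564,-13,134', '564,-44,130', '562,-76,134', '562,-98,132']
170 ['554,4,146', '554,-12,141', '553,-43,142', '553,-75,139', '552,-97,140']
175 ['544,4,156', '544,-12,151', '544,-42,147', '543,-74,149', '542,-95,148']
180 ['545,6,46', '545,-13,49', '534,-42,156', '533,-73,157', '533,-94,154']
185 ['535,6,45', '535,-13,49', '533,-47,54', '533,-83,51', '532,-107,48']
190 ['524,6,61', '522,-12,79', '521,-44,95', '520,-78,95', '522,-107,48']
```

View pics/c1.png

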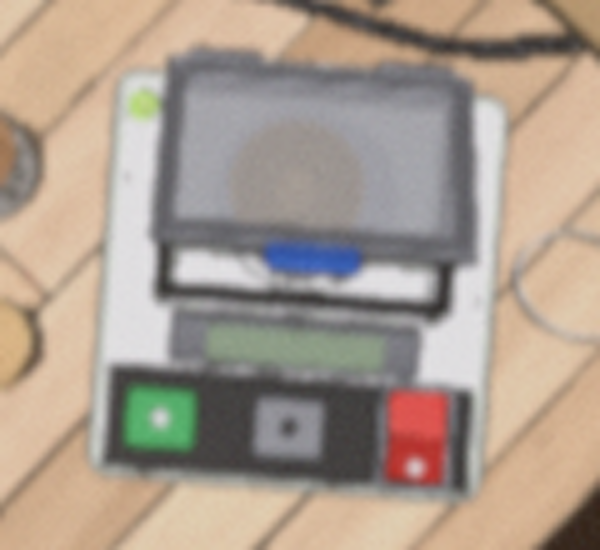

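View pics/c2.png

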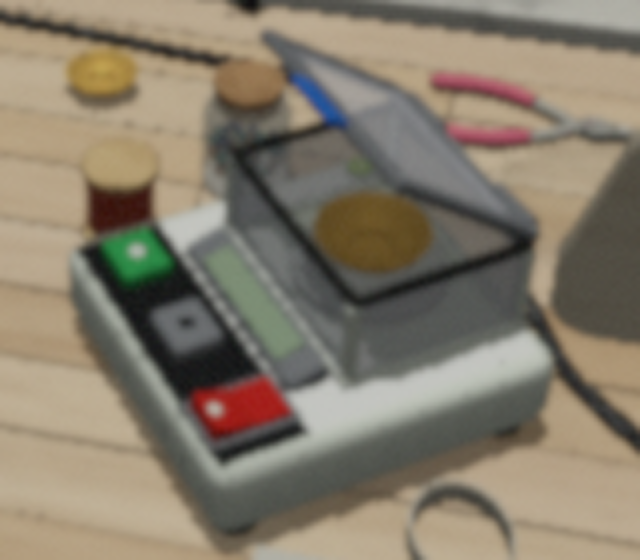

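step_arm --plan '[{"offset": [-1,-0.7,0],"rot": [0,0,-1],"gripper": 0},{"offset": [-3,-2,0],"rot": [0,0,-2],"gripper": 0},{"offset": [-6,-4,0],"rot": [0,0,-3.5],"gripper": 0},{"offset": [-10,-6.6,0],"rot": [0,0,-5],"gripper": 0},{"offset": [-14,-9.3,0],"rot": [0,0,-6.5],"gripper": 0},{"offset": [-18,-12,0],"rot": [0,0,-8],"gripper": 0},{"offset": [-22,-14.6,0],"rot": [0,0,-9.5],"gripper": 0},{"offset": [-26,-17.3,0],"rot": [0,0,-11],"gripper": 0},{"offset": [-30,-19.9,0],"rot": [0,0,-12.5],"gripper": 0},{"offset": [-34,-22.6,0],"rot": [0,0,-14],"gripper": 0},{"offset": [-37,-24.6,0],"rot": [0,0,-15.5],"gripper": 0},{"offset": [-39,-25.9,0],"rot": [0,0,-16.5],"gripper": 0}]'

```text
time_s: 1.4
eef_pos: [461.4, 102.5, 303.7]
ee_rot: [-0.0, 0.044, 0.999, -0.0]
force: [0.2, 0.3, -0.2]
grip_width: -0.004
grip_force: 0.0
```

step_arm --plan '[{"offset": [-1,-1.2,0],"rot": [0,0,0],"gripper": 0},{"offset": [-3,-3.6,0],"rot": [0,0,0],"gripper": 0},{"offset": [-5,-6,0],"rot": [0,0,0],"gripper": 0},{"offset": [-7,-8.4,0],"rot": [0,0,0],"gripper": 0},{"offset": [-9,-10.8,0.5],"rot": [0,0,0],"gripper": 0},{"offset": [-10.7,-12.8,1.5],"rot": [0,0,0],"gripper": 0},{"offset": [-11.5,-13.7,3],"rot": [0,0,0],"gripper": 0},{"offset": [-11.7,-14,4.3],"rot": [0,0,0],"gripper": 0},{"offset": [-11.7,-14,5.3],"rot": [0,0,0],"gripper": 0},{"offset": [-11.7,-14,5.7],"rot": [0,0,0],"gripper": 0},{"offset": [-11.7,-14,5.7],"rot": [0,0,0],"gripper": 0},{"offset": [-11.7,-14,5.7],"rot": [0,0,0],"gripper": 0}]'

```text
time_s: 2.6
eef_pos: [564.7, -44.3, 247.5]
ee_rot: [0.0, 0.043, 0.999, -0.0]
force: [0.8, 0.9, 0.8]
grip_width: 0.001
grip_force: 0.0
```

Run:
```python
from h import *
s=sense(); print(s['time_s'],s['eef_pos'],s['ee_rot'],s['force'])
c,W,R,t,f=cam('scene'); a=c['color'][60:300,200:420,::-1]
cv2.imwrite('pics/d1.png',cv2.resize(a,None,fx=2.5,fy=2.5,interpolation=cv2.INTER_CUBIC))
```

```text
2.6 [564.71475934 -44.30113666 247.53782663] [ 4.66988111e-04  4.30424621e-02  9.99073131e-01 -8.13478012e-05] [0.78073663 0.86304478 0.84562931]
```

View pics/d1.png

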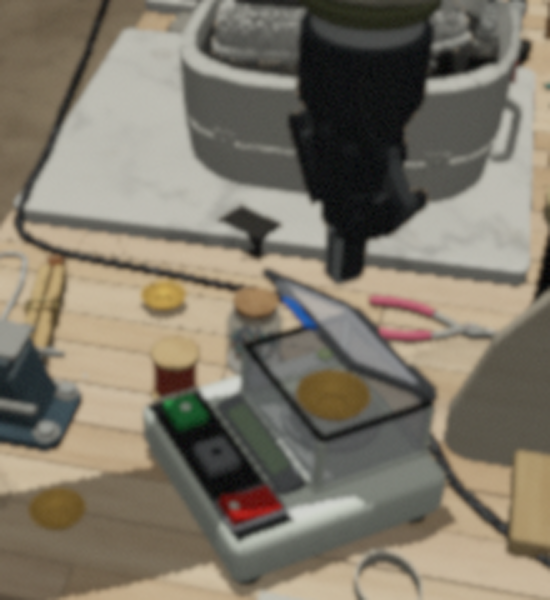

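The closed fingertips hang over the open cover at about (345,270) in the crop. Next I push down along its arc.

step_arm --plan '[{"offset": [0,0,0.8],"rot": [0,0,0],"gripper": 0},{"offset": [0,0,1.6],"rot": [0,0,0],"gripper": 0},{"offset": [0,0,2.3],"rot": [0,0,0],"gripper": 0},{"offset": [0,0,2.8],"rot": [0,0,0],"gripper": 0},{"offset": [0.2,0,3.3],"rot": [0,0,0],"gripper": 0},{"offset": [0.5,0,3.8],"rot": [0,0,0],"gripper": 0},{"offset": [0.7,0,4.3],"rot": [0,0,0],"gripper": 0},{"offset": [0.9,0,4.8],"rot": [0,0,0],"gripper": 0}]'

```text
time_s: 3.45
eef_pos: [555.6, -44.1, 198.6]
ee_rot: [0.0, 0.043, 0.999, -0.0]
force: [-0.2, -0.3, 0.8]
grip_width: 0.001
grip_force: 0.3
```

Run:
```python
from h import *
s=sense(); print(s['time_s'],s['eef_pos'],s['force'])
c,W,R,t,f=cam('scene'); a=c['color'][60:300,200:420,::-1]
cv2.imwrite('pics/d2.png',cv2.resize(a,None,fx=2.5,fy=2.5,interpolation=cv2.INTER_CUBIC))
```

```text
3.45 [555.55861121 -44.05759065 198.61111283] [-0.20909825 -0.26945526  0.79548382]
```

View pics/d2.png

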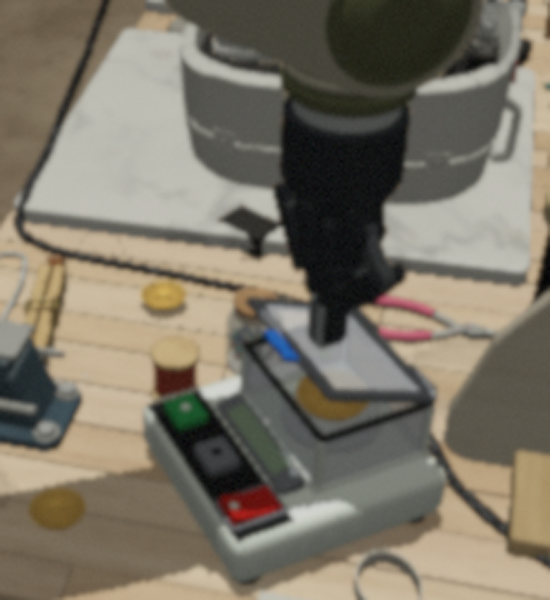

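The fingertip is at (325,335) in the crop. The cover is following it down and nothing else has moved.

step_arm --plan '[{"offset": [0.15,0,0.5],"rot": [0,0,0],"gripper": 0},{"offset": [0.3,0,1.0],"rot": [0,0,0],"gripper": 0},{"offset": [0.4,0,1.5],"rot": [0,0,0],"gripper": 0},{"offset": [0.45,0,1.9],"rot": [0,0,0],"gripper": 0},{"offset": [0.5,0,2.1],"rot": [0,0,0],"gripper": 0},{"offset": [0.5,0,2.25],"rot": [0,0,0],"gripper": 0},{"offset": [0.5,0,2.35],"rot": [0,0,0],"gripper": 0},{"offset": [0.5,0,2.35],"rot": [0,0,0],"gripper": 0}]'

```text
time_s: 4.3
eef_pos: [550.8, -43.6, 175.3]
ee_rot: [-0.0, 0.043, 0.999, -0.0]
force: [-0.4, 0.3, 0.2]
grip_width: 0.003
grip_force: 0.2
```

step_arm --plan '[{"offset": [0,0,0.05],"rot": [0,0,0],"gripper": 0},{"offset": [0,0,0.1],"rot": [0,0,0],"gripper": 0},{"offset": [0,0,0.1],"rot": [0,0,0],"gripper": 0}]'

```text
time_s: 4.6
eef_pos: [550.8, -43.7, 174.4]
ee_rot: [0.0, 0.043, 0.999, -0.0]
force: [0.3, 0.0, 1.5]
grip_width: 0.001
grip_force: 0.3
```

step_arm --plan '[{"offset": [0,0,0.05],"rot": [0,0,0],"gripper": 0},{"offset": [0,0,0.1],"rot": [0,0,0],"gripper": 0},{"offset": [0,0,0.1],"rot": [0,0,0],"gripper": 0}]'

```text
time_s: 4.9
eef_pos: [550.8, -43.6, 173.5]
ee_rot: [0.0, 0.043, 0.999, -0.0]
force: [-1.1, -0.4, 1.2]
grip_width: -0.0
grip_force: 0.9
```

step_arm --plan '[{"offset": [0,0,0.05],"rot": [0,0,0],"gripper": 0},{"offset": [0,0,0.1],"rot": [0,0,0],"gripper": 0},{"offset": [0,0,0.1],"rot": [0,0,0],"gripper": 0}]'

```text
time_s: 5.2
eef_pos: [550.8, -43.7, 172.5]
ee_rot: [0.0, 0.043, 0.999, -0.0]
force: [-1.0, -0.0, 3.4]
grip_width: 0.003
grip_force: 1.8
```

step_arm --plan '[{"offset": [0,0,0.05],"rot": [0,0,0],"gripper": 0},{"offset": [0,0,0.05],"rot": [0,0,0],"gripper": 0}]'

```text
time_s: 5.4
eef_pos: [550.8, -43.6, 172.0]
ee_rot: [0.0, 0.043, 0.999, -0.0]
force: [-1.9, 0.5, 4.6]
grip_width: 0.002
grip_force: 2.2
```

Run:
```python
from h import *
s=sense(); print(s['time_s'],s['eef_pos'],s['force'])
c,W,R,t,f=cam('scene'); a=c['color'][150:300,230:400,::-1]
cv2.imwrite('pics/d3.png',cv2.resize(a,None,fx=4,fy=4,interpolation=cv2.INTER_CUBIC))
c,W,R,t,f=cam('top'); print([W[v,u].round(0) for u in(280,325) for v in (150,160,170,178)])
```

```text
5.4 [550.84377658 -43.63726869 172.02319368] [-1.86894776  0.48513691  4.55421504]
[array([550.,  -4., 396.]), array([539.,  -4., 392.]), array([528.,  -3., 381.]), array([519.,  -3., 370.]), array([nan, nan, nan]), array([537., -58., 395.]), array([525., -58., 393.]), array([516., -58., 388.])]
```

View pics/d3.png

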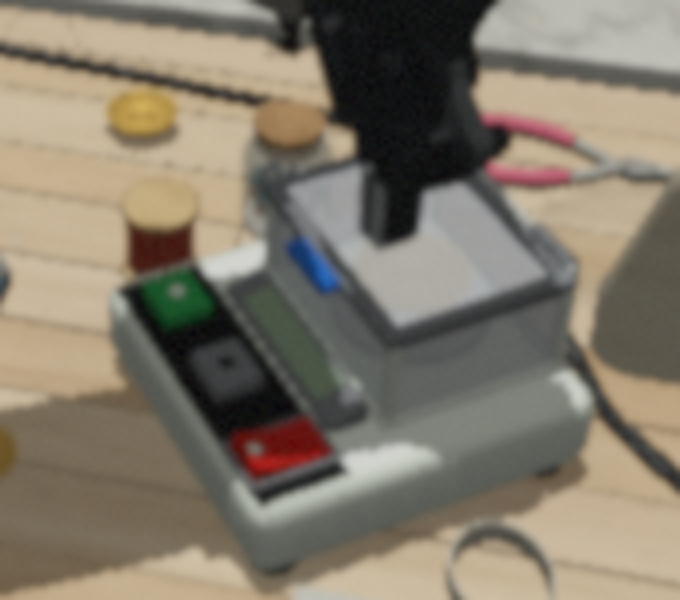

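The cover is level on the shield, with the blue tab at the front at (315,265), and the force is rising on the seal. I'm withdrawing straight up, then going over the near end of the rocker.

step_arm --plan '[{"offset": [0,0,-0.3],"rot": [0,0,0],"gripper": 0},{"offset": [0,0,-1.2],"rot": [0,0,0],"gripper": 0},{"offset": [0,0,-2.8],"rot": [0,0,0],"gripper": 0},{"offset": [1,-0.6,-4],"rot": [0,0,0],"gripper": 0},{"offset": [3,-1.7,-4],"rot": [0,0,0],"gripper": 0},{"offset": [5,-2.8,-4],"rot": [0,0,0],"gripper": 0},{"offset": [7,-3.9,-4],"rot": [0,0,0],"gripper": 0},{"offset": [8.5,-4.7,-3],"rot": [0,0,0],"gripper": 0},{"offset": [9.2,-5.1,-1],"rot": [0,0,0],"gripper": 0},{"offset": [9.2,-5.1,1],"rot": [0,0,0],"gripper": 0},{"offset": [9.2,-5.1,2.3],"rot": [0,0,0],"gripper": 0},{"offset": [9.2,-5.1,2.8],"rot": [0,0,0],"gripper": 0}]'

```text
time_s: 6.7
eef_pos: [454.4, -86.4, 143.2]
ee_rot: [-0.001, 0.043, 0.999, 0.0]
force: [0.6, -0.2, 0.2]
grip_width: 0.002
grip_force: 0.0
```

step_arm --plan '[{"offset": [0,0,0],"rot": [0,0,0],"gripper": 0},{"offset": [0,0,0],"rot": [0,0,0],"gripper": 0}]'

```text
time_s: 6.9
eef_pos: [455.0, -86.6, 144.6]
ee_rot: [0.0, 0.043, 0.999, -0.0]
force: [-0.5, 0.6, -0.6]
grip_width: -0.003
grip_force: 0.0
```

Run:
```python
from h import *
s=sense(); print(s['time_s'],s['eef_pos'],s['force'])
c,W,R,t,f=cam('scene'); a=c['color'][150:300,230:400,::-1]
print(proj(c,R,t,f,(455.4,-86.7,56.5)),proj(c,R,t,f,s['eef_pos']-[0,0,73]))
cv2.imwrite('pics/d4.png',cv2.resize(a,None,fx=4,fy=4,interpolation=cv2.INTER_CUBIC))
```

```text
6.9 [455.03775906 -86.57933917 144.59739254] [-0.53604555  0.58917704 -0.5877792 ]
(np.float64(291.80324763402797), np.float64(262.0754372654085)) (np.float64(291.763093422774), np.float64(255.5819182235386))
```

View pics/d4.png

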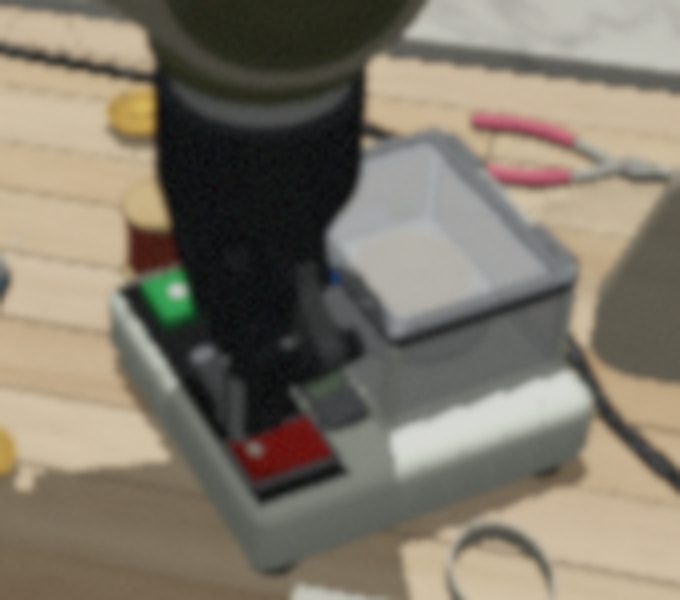

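Fingertip at about (262,425) in the crop, directly above the rocker's white dot at (255,450). The cover is still shut. I'll press down now.

step_arm --plan '[{"offset": [0,0,0.5],"rot": [0,0,0],"gripper": 0},{"offset": [0,0,0.9],"rot": [0,0,0],"gripper": 0},{"offset": [0,0,1.2],"rot": [0,0,0],"gripper": 0},{"offset": [0,0,1.4],"rot": [0,0,0],"gripper": 0},{"offset": [0,0,1.55],"rot": [0,0,0],"gripper": 0},{"offset": [0,0,1.65],"rot": [0,0,0],"gripper": 0},{"offset": [0,0,1.75],"rot": [0,0,0],"gripper": 0},{"offset": [0,0,1.8],"rot": [0,0,0],"gripper": 0},{"offset": [0,0,1.8],"rot": [0,0,0],"gripper": 0}]'

```text
time_s: 7.85
eef_pos: [454.8, -86.5, 125.9]
ee_rot: [0.0, 0.043, 0.999, -0.0]
force: [-0.2, 0.2, 0.3]
grip_width: 0.002
grip_force: 0.1
```

step_arm --plan '[{"offset": [0,0,0.05],"rot": [0,0,0],"gripper": 0},{"offset": [0,0,0.05],"rot": [0,0,0],"gripper": 0}]'

```text
time_s: 8.05
eef_pos: [454.8, -86.5, 125.4]
ee_rot: [0.0, 0.043, 0.999, -0.0]
force: [-0.7, 0.5, 1.4]
grip_width: -0.001
grip_force: 0.4
```

step_arm --plan '[{"offset": [0,0,0.05],"rot": [0,0,0],"gripper": 0},{"offset": [0,0,0.05],"rot": [0,0,0],"gripper": 0}]'

```text
time_s: 8.25
eef_pos: [454.8, -86.5, 125.2]
ee_rot: [0.0, 0.043, 0.999, -0.0]
force: [-1.5, 1.1, 5.4]
grip_width: -0.002
grip_force: 2.7
```

step_arm --plan '[{"offset": [0,0,0.05],"rot": [0,0,0],"gripper": 0},{"offset": [0,0,0.05],"rot": [0,0,0],"gripper": 0}]'

```text
time_s: 8.45
eef_pos: [454.8, -86.5, 125.1]
ee_rot: [0.0, 0.043, 0.999, -0.0]
force: [-3.8, 1.1, 11.8]
grip_width: 0.0
grip_force: 5.6
```

Hard stop: the rocker is flush. I'll lift, move over to the green key and look.

step_arm --plan '[{"offset": [0,0,-0.3],"rot": [0,0,0],"gripper": 0},{"offset": [0,0,-1.5],"rot": [0,0,0],"gripper": 0},{"offset": [0,0,-3.5],"rot": [0,0,0],"gripper": 0},{"offset": [-0.2,1.2,-4.5],"rot": [0,0,0],"gripper": 0},{"offset": [-0.5,3.4,-4.5],"rot": [0,0,0],"gripper": 0},{"offset": [-0.9,5.7,-4.5],"rot": [0,0,0],"gripper": 0},{"offset": [-1.2,8,-4.5],"rot": [0,0,0],"gripper": 0},{"offset": [-1.5,9.6,-4.3],"rot": [0,0,0],"gripper": 0},{"offset": [-1.6,10.2,-3.2],"rot": [0,0,0],"gripper": 0},{"offset": [-1.6,10.2,-2.2],"rot": [0,0,0],"gripper": 0},{"offset": [-1.6,10.2,-1.8],"rot": [0,0,0],"gripper": 0},{"offset": [-1.6,10.2,-1.8],"rot": [0,0,0],"gripper": 0}]'

```text
time_s: 9.65
eef_pos: [479.1, 13.3, 141.5]
ee_rot: [-0.001, 0.044, 0.999, 0.0]
force: [0.1, 0.2, 0.2]
grip_width: 0.002
grip_force: 0.0
```

Run:
```python
from h import *
s=sense(); print(s['time_s'],s['eef_pos'],s['force'])
c,W,R,t,f=cam('scene'); a=c['color'][150:300,230:400,::-1]
cv2.imwrite('pics/d5.png',cv2.resize(a,None,fx=4,fy=4,interpolation=cv2.INTER_CUBIC))
```

```text
9.65 [479.10937941  13.25061721 141.47372476] [0.06618939 0.20913106 0.17979856]
```

View pics/d5.png

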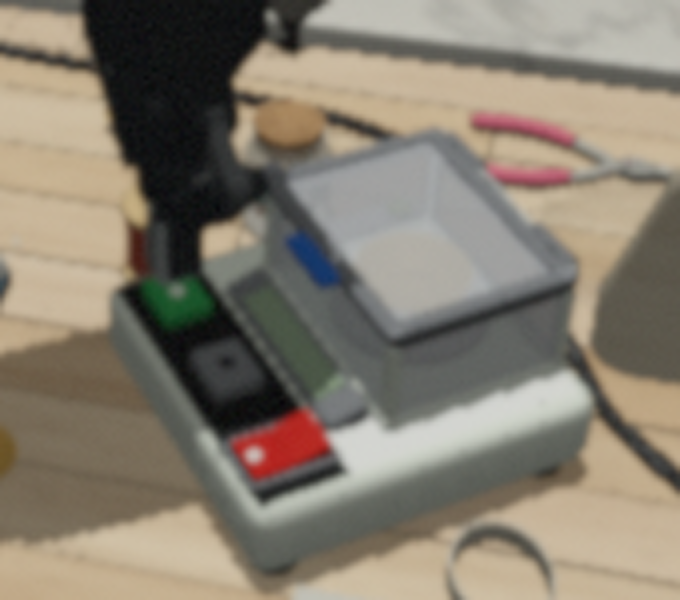

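The rocker's near half is now level (dot at (255,455)). The fingertips are over the green key at (178,290), and the spool and jar are clear of the gripper. Next I press the tare key.

step_arm --plan '[{"offset": [0,0,0.4],"rot": [0,0,0],"gripper": 0},{"offset": [0,0,0.8],"rot": [0,0,0],"gripper": 0},{"offset": [0,0,1.0],"rot": [0,0,0],"gripper": 0},{"offset": [0,0,1.2],"rot": [0,0,0],"gripper": 0},{"offset": [0,0,1.35],"rot": [0,0,0],"gripper": 0},{"offset": [0,0,1.5],"rot": [0,0,0],"gripper": 0},{"offset": [0,0,1.6],"rot": [0,0,0],"gripper": 0},{"offset": [0,0,1.6],"rot": [0,0,0],"gripper": 0}]'

```text
time_s: 10.5
eef_pos: [479.5, 13.7, 126.4]
ee_rot: [-0.0, 0.043, 0.999, -0.0]
force: [-1.3, -0.8, 1.8]
grip_width: 0.001
grip_force: 0.9
```

step_arm --plan '[{"offset": [0,0,0.05],"rot": [0,0,0],"gripper": 0},{"offset": [0,0,0.1],"rot": [0,0,0],"gripper": 0},{"offset": [0,0,0.1],"rot": [0,0,0],"gripper": 0}]'

```text
time_s: 10.8
eef_pos: [479.5, 13.7, 125.4]
ee_rot: [0.0, 0.043, 0.999, -0.0]
force: [-0.4, -0.2, 1.9]
grip_width: -0.001
grip_force: 1.1
```

step_arm --plan '[{"offset": [0,0,0.05],"rot": [0,0,0],"gripper": 0},{"offset": [0,0,0.07],"rot": [0,0,0],"gripper": 0}]'

```text
time_s: 11.0
eef_pos: [479.5, 13.8, 124.7]
ee_rot: [0.0, 0.043, 0.999, -0.0]
force: [-1.0, 0.1, 2.5]
grip_width: 0.002
grip_force: 1.3
```

step_arm --plan '[{"offset": [0,0,0.05],"rot": [0,0,0],"gripper": 0},{"offset": [0,0,0.05],"rot": [0,0,0],"gripper": 0}]'

```text
time_s: 11.2
eef_pos: [479.5, 13.8, 124.6]
ee_rot: [0.0, 0.043, 0.999, -0.0]
force: [-2.7, -0.0, 6.9]
grip_width: -0.001
grip_force: 3.5
```

The key has bottomed out, so I release and go up well clear.

step_arm --plan '[{"offset": [0,0,-0.3],"rot": [0,0,0],"gripper": 0},{"offset": [0,0,-0.8],"rot": [0,0,0],"gripper": 0},{"offset": [0,0,-2],"rot": [0,0,0],"gripper": 0},{"offset": [0,0,-4],"rot": [0,0,0],"gripper": 0},{"offset": [0,0,-7],"rot": [0,0,0],"gripper": 0},{"offset": [0,0,-10],"rot": [0,0,0],"gripper": 0},{"offset": [1.5,3,-12],"rot": [0,0,0],"gripper": 0},{"offset": [4,6,-13],"rot": [0,0,0],"gripper": 0},{"offset": [7,10,-13],"rot": [0,0,0],"gripper": 0},{"offset": [9,12,-13],"rot": [0,0,0],"gripper": 0},{"offset": [9.5,13,-13],"rot": [0,0,0],"gripper": 0},{"offset": [9.5,13,-13],"rot": [0,0,0],"gripper": 0}]'

```text
time_s: 12.4
eef_pos: [396.1, 152.2, 254.8]
ee_rot: [0.001, 0.042, 0.999, 0.0]
force: [1.1, -0.3, 0.1]
grip_width: 0.0
grip_force: 0.0
```

step_arm --plan '[{"offset": [0,0,0],"rot": [0,0,0],"gripper": 0},{"offset": [0,0,0],"rot": [0,0,0],"gripper": 0},{"offset": [0,0,0],"rot": [0,0,0],"gripper": 0}]'

```text
time_s: 12.7
eef_pos: [396.7, 150.8, 254.1]
ee_rot: [-0.0, 0.044, 0.999, -0.0]
force: [-0.2, 0.4, 0.1]
grip_width: 0.002
grip_force: 0.0
```

Run:
```python
from h import *
s=sense(); print(s['time_s'],s['eef_pos'],s['force'])
c,W,R,t,f=cam('top'); o=np.load('top.npz')
for u,v in((298,150),(280,160),(320,160),(280,180),(325,180)): print(W[v,u].round(0))
x=lambda im:cv2.resize(im[130:240,230:360,::-1],None,fx=3,fy=4,interpolation=cv2.INTER_CUBIC)
cv2.imwrite('pics/e.png',np.hstack([x(o['col']),x(c['color'])]))
```

```text
12.7 [396.67667098 150.77534589 254.08897659] [-0.16307162  0.38267667  0.11215415]
[596. -39. 103.]
[578.  -5. 101.]
[577. -80.  99.]
[540.  -4. 104.]
[538. -88. 102.]
```

View pics/e.png

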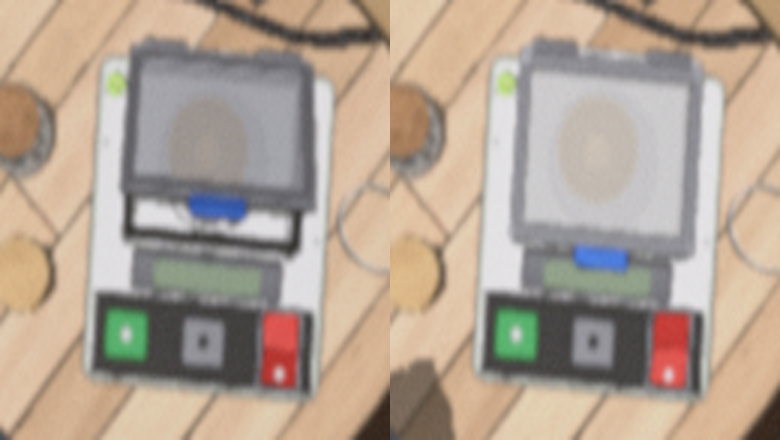

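The before and after pictures show the cover shut (level at z about 102), the rocker flipped, the tare key back up, and the balance and its neighbours unmoved.

```bash
python3 -c "
from rig import *
print(finish_job())"
```

```text
the job is handed in; nothing more can be done
None
```

The job is handed in: I shut the cover, pressed the rocker on, then pressed and released the tare key, in that order in about 13 s; the final picture shows nothing else moved, and no verdict came back.

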